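# Square up the plate and close the keeper

### The arm

A 6-joint arm with a two-finger parallel gripper is mounted at the origin on the work surface. World frame = base frame: x ahead of the robot, y to its left, z up, the work surface at z = 0. Lengths are in mm, angles in degrees, forces in N, time in s.
With the tool pointing down it reaches from about 300 to 850 mm from the base axis. Payload 4.2 kg.
Tool frame: the origin (TCP) lies on the centre line of the jaws, within the pads' length; the fingertips stand 11 mm ahead of it and the grasp point (between the pads) lies 8 mm behind it; z points along the fingers, y is the line along which they close (so a half turn about z gives the same grasp; the last joint's range is limited). The gripper opens to 91 mm and grips with 3 to 60 N. Pads are 32 mm wide; open, the fingers measure 118 mm over their backs; the gripper's body (76 mm by 178 mm) begins 60 mm behind the grasp point.
Start: joints at [-77.865, 18.312, 89.639, -0, 72.044, -1.146], TCP at [132.096, -559.636, 224.976] pointing down, gripper open.
Joint ranges: [-177.97, 177.97], [-48.28, 115.42], [12.27, 149.76], [-77.06, 257.06], [2.81, 150.46], [-146.56, 146.56]. Speed limits (degrees/s): [147.25, 147.25, 180, 180, 180, 180].

### API

Orientations are given as [roll, pitch, yaw] about the fixed x, y, z axes, in that order (R = Rz(yaw) Ry(pitch) Rx(roll)).
In Python, from workcell import env, grab_frame, camera_model, models gives the robot as it stands.
- The arm moves only by the shell command python3 -m crank 'ROWS' [FORCE]. ROWS is text: rows parted by semicolons, each of 7 numbers parted by spaces: the closure, from -1 (fully open) to 1 (shut), so that 0 is half open, then the shift along the tool's x, y, z in mm, then the turn, a rotation vector about the tool's x, y, z in degrees. A call has 1 to 10 rows; each row shifts and turns the commanded pose from where the row before left it, along the tool's axes as they then stand; what a row does not reach is not made up. A row lasts 1/8 s, in which the tool goes at most 62.5 mm and 10.7 degrees, less where a joint would pass 70% of its speed; a pose out of reach is approached as far as the arm can. A call is refused whole if a number of a shift passes 62.5 or a number of a turn 10.7, either way. A call with a gripper value outside its range is refused whole. The fingers move at their own pace and stop on an object; FORCE is the grip in N (left out, the last holds). Time passes only in rows, so rows that do not move let the fingers close. It gives the time, the measured TCP pose, the force, the opening and the grip force at its end, in the units of the state.
- env.state(): the state, without advancing time (a new reading comes with each control period).
- grab_frame(name): name is "side" or "top" or "wrist"; returns the picture (400x640x3 uint8, blue, green, red); there is no depth.
- camera_model(name): a dict with "K" (3x3 intrinsics, pixels), "R" (3x3) and "t" (3): a world point X has camera coordinates R X + t; the wrist camera has in their place "mount" (4x4, takes a point from camera to tool coordinates, whose origin is the TCP and whose axes are the flange's). Camera axes: x right, y down, z forward; pixel columns grow to the right and rows downward; lengths in mm; the calibration is good to about 2 mm. A picture is of the moment at which its call begins: read the wrist's pose just before it. camera_model takes no time and is no camera call.
- env.job_done(): hands the job in; it is judged then, once.
Trained networks look in the newest picture that a camera, given by its name, has taken for a name from the list of things; names that differ only in an ending like _2 or _b are one class to them, and where a whole thing is asked for, a point or a joint stands for the part that bears it (a point fixed in the world has none). Each returns a list of dicts, best first, with "p" (0 to 1); they miss things now and then, are a little off and sometimes report something else, mostly with a low value. They report only what shows in the picture. A call takes as long as a camera call.
- models.search_frame(name, camera): "point" ([x, y, z] in mm, in world coordinates, good to about 4 mm: the middle of the surface that is visible of it).
The state is a dict: "time_s": time; "qpos": joint angles; "qvel": joint speeds; "effort": joint torques, N m; "ee_pos": TCP position; "ee_rot": TCP orientation; "force": force on the tool from outside, world axes, zero at the start; "torque": the same for the moment, N m; "gripper_width": finger opening in mm; "gripper_force": force on a finger pad.
Only numpy, scipy, OpenCV 4.12 (cv2) and the standard library are available. Lean on these libraries where they do the work, as an engineer would, in place of code of your own. Each camera call takes 0.05 s, during which the arm holds its last target. There are 200 camera calls.

### The job

Lay the square flat on the bench with its stock flush against the front edge of the steel plate along the stock's whole length, the blade lying over the plate with its outer long edge on the white line. Then swing the blue keeper arm by its red knob fully home across the blade, leaving the square still flush and on the line. Leave everything else on the bench where it is.

Things in the scene. Friction and masses are not known exactly. Their poses are not given: they have to be found in the camera images.
- square: fitter's square, loose, 0.3 to 0.5 kg. Aluminium stock 40 (x) x 120 (y) x 24 mm high; origin under the stock's centre, z up. Aluminium blade 30 wide, 4 thick, sticks out 140 mm along +x from the stock's inner (+x) face at its +y end (y 30 to 60), 13.5 to 17.5 mm above the bench. It stands on its stock, the blade free. Centre of mass about 11 mm to +x, 5 mm to +y of the origin
- square_grip (a point): centre of the orange grip block on top of the stock, 41.5 mm straight above the square's origin; block 24 (square x) x 70 (y) mm, from 24 to 59 mm above the bench. Pinch it across its 24 mm
- corner (a point): point on the square where the blade's outer (+y) edge meets the stock's inner face: (20, 60, 12) mm in the square's frame; square's axes
- heel (a point): other end of the stock's inner face: (20, -60, 12) mm in the square's frame; square's axes
- plate: dark steel plate fixed to the bench, 180 (x) x 260 (y) x 12 mm thick. Origin at bench level at the middle of its front edge (the long edge nearest the robot); x points from that edge into the plate, y along it, z up. The edge face is the plane x = 0. White line along x at y = +45 mm. A tacked rib, 57 mm high above the bench, stands at x 80 to 170, y -105. The keeper's pivot is at (85, 105)
- mark (a point): where the white line meets the plate's front edge, on the top face: (0, 45, 12) mm in the plate's frame; plate's axes. The square is in place when its corner lies here, its blade along plate +x: the square's origin is then at (-20, -15, 0) mm in the plate's frame
- keeper (a joint): blue keeper arm on a vertical pivot, rad. 0 = fully home at its stop, the arm along plate -y across the blade; growing values swing it counter-clockwise seen from above (towards plate +x), up to 1.6. Light friction (1 N at the knob); it stays where left. Arm 22 wide, 112 long, 21.5 to 30.5 mm above the bench, passing 4 mm over a laid blade
- keeper_knob (a point): middle height of the red knob on the arm's free end: upright cylinder 22 dia, 40 mm tall, from 30.5 to 70.5 mm above the bench, 105 mm from the pivot; this point is 50.5 mm above the bench. Pinch it or push it
- keeper_pivot (a point): on the vertical axis of the keeper's pivot, 26 mm above the bench; the pivot pin ends 40.5 mm above the bench
- tube: octagonal folded sheet-steel tube standing upright, 108 mm across, 120 high; origin under its centre. Bystander, leave alone
- clamp: dark steel C-clamp lying flat, about 130 x 140 mm, 18 high; origin near its middle. Bystander, leave alone
- brush: flat brush with a wooden handle lying on the bench; origin on its underside. Bystander, leave alone
- hammer: hammer lying on the bench; origin on its underside. Bystander, leave alone
- tin: white-lidded tin with a green label, 60 dia x 80 mm high; origin under its centre. Bystander, leave alone
- angle: offcut of dark steel angle iron 140 mm long, 40 wide, 40 high; origin under its centre. Bystander, leave alone
- tape: yellow tape measure 65 x 36 mm, 60 high; origin under its centre. Bystander, leave alone

How it is judged:
By the outcome, as a careful person would: the job done as asked, in the order asked, and still so for the second after the job is handed in, with the robot touching nothing.
It also fails if it takes over 67 s, if anything falls off the work surface, if the arm or the gripper's body presses on something with over 40 N, if the wrist force passes 120 N, or if a joint passes its speed limit or range.

## Working session

There is one attempt and no reset: what is moved stays moved. The work goes in short steps, Python scripts to look and compute and a shell command to move; the robot and the scene stay as the last step left them, time stands still between calls to the robot, and variables do not carry over. Pictures are saved under pics/ and viewed, at most 10 in all, crops included, and the job is handed in when it is done.

```bash
mkdir -p pics; ls; cat > h.py <<'E'
from workcell import env, grab_frame, camera_model, models
import numpy as np, cv2
from scipy.spatial.transform import Rotation as Ro
np.set_printoptions(precision=1,suppress=True)
def T():
    s=env.state(); M=np.eye(4); M[:3,:3]=Ro.from_euler('xyz',s['ee_rot'],degrees=True).as_matrix(); M[:3,3]=s['ee_pos']; return M
def cam(n):
    c=camera_model(n)
    if n=='wrist':
        W=T()@np.array(c['mount']); R=W[:3,:3].T; return np.array(c['K']),R,-R@W[:3,3]
    return np.array(c['K']),np.array(c['R']),np.array(c['t'])
def ray(C,uv,z):
    K,R,t=C; d=R.T@np.linalg.inv(K)@np.array([uv[0],uv[1],1.]); o=-R.T@t
    return o+d*(z-o[2])/d[2]
def proj(C,X):
    K,R,t=C; p=K@(R@np.array(X,float)+t); return p[:2]/p[2]
E
python3 - <<'E'
from h import *
print(env.state())
for n in ['top','side']:
    cv2.imwrite(f'pics/{n}0.png',grab_frame(n))
    for k in ['square','square_grip','corner','heel','plate','mark','keeper_knob','keeper_pivot','tube','tin','angle','tape','clamp','brush','hammer']:
        print(n,k,[(np.array(d['point']),round(d['p'],2)) for d in models.search_frame(k,n)][:2])
E
```

```text
pics
{'time_s': 0.0, 'qpos': array([-77.9,  18.3,  89.7,  -0. ,  72. ,  -1.1]), 'qvel': array([ 0. , -0. , -0.1,  0. ,  0.1, -0.2]), 'effort': array([ -0. , -41.2, -23.2,   0.1,   0. ,  -0. ]), 'ee_pos': array([ 132. , -559.2,  224.1]), 'ee_rot': array([-179.9,    0. ,   13.3]), 'force': array([-1. , -0.1, -0.4]), 'torque': array([-0.,  0.,  0.]), 'gripper_force': 0.0, 'gripper_width': 91.05685832390964}
top square [(array([ 506. , -254.6,   24.3]), 0.91), (array([591. , 202.7,  31.4]), 0.3)]
top square_grip [(array([ 505.9, -254.8,   22.8]), 0.93), (array([594.6, 198.2,  31. ]), 0.61)]
top corner [(array([ 507.7, -258.5,   27.1]), 0.75), (array([616.5, 426. ,  69.5]), 0.38)]
top heel [(array([ 508.7, -259.4,   26.8]), 0.75), (array([ 294.7, -348.3,   58.9]), 0.63)]
top plate [(array([549.8, 122. ,   8.5]), 0.86)]
top mark [(array([550.2, 125.5,  13. ]), 0.88), (array([ 297.7, -349.8,   57.8]), 0.54)]
top keeper_knob [(array([595.3, 199.2,  29.9]), 0.58)]
top keeper_pivot [(array([588.8, 201.7,  33.6]), 0.6), (array([ 384.9, -123.2,   81.1]), 0.38)]
top tube [(array([616.5, 424.4,  7
[... 644 characters left out ...]
78.9,   20.4]), 0.17)]
side mark [(array([557.5, 110.5,  16.9]), 0.64)]
side keeper_knob [(array([603.5, 192.6,  32.6]), 0.69)]
side keeper_pivot [(array([603.6, 191.5,  30.5]), 0.65)]
side tube [(array([617.7, 379.6,  77.5]), 0.58), (array([ 513.6, -280.6,   17.3]), 0.31)]
side tin [(array([ 393.5, -143. ,   64.9]), 0.65)]
side angle [(array([ 529.8, -534.5,   17.9]), 0.65)]
side tape [(array([ 302.6, -373.6,   51.8]), 0.8), (array([ 743.5, -255. ,   16.6]), 0.34)]
side clamp [(array([559. , 112.4,  17.7]), 0.53), (array([366.6, 472.1,  14.1]), 0.51)]
side brush [(array([ 741.6, -256.5,   17. ]), 0.79)]
side hammer [(array([768. ,  66. ,  21.6]), 0.62), (array([604.6, 190.9,  30.2]), 0.34)]
```

View pics/top0.png

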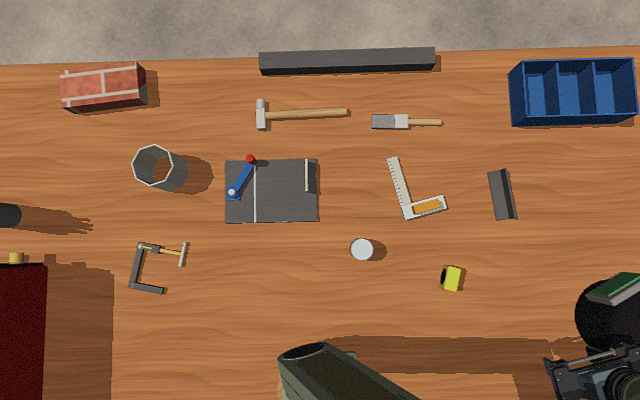

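View pics/side0.png

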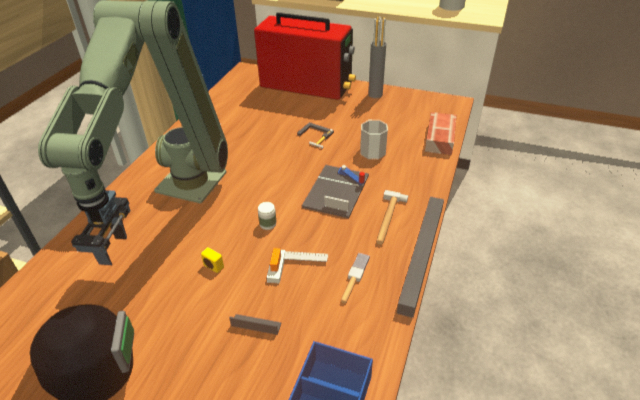

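The top view shows the plate at about (225–319, 158–223) and the keeper with its pivot at (232,195) and knob at (250,159). The square's stock runs (407,215)–(445,203), with the blade reaching up to (393,158). The side view agrees.

```bash
python3 - <<'E'
from h import *
C=cam('top')
for n,uv,z in [('gripL',(413,210),59),('gripR',(443,202),59),('bladetip',(393,158),17.5),('plTL',(225,158),12),('plTR',(317,158),12),('plBR',(319,221),12),('plBL',(226,222),12),('lineb',(255,222),12),('linet',(255,166),12),('knob',(250,158),70),('pivot',(232,192),40)]: print(n,ray(C,uv,z))
print(camera_model('wrist'))
E
```

```text
gripL [ 480.9 -266.2   59. ]
gripR [ 500.3 -347.8   59. ]
bladetip [ 632.6 -225.1   17.5]
plTL [647.6 254.1  12. ]
plTR [640.   -9.7  12. ]
plBR [460.1 -11.1  12. ]
plBL [464.1 251.3  12. ]
lineb [462.  169.3  12. ]
linet [621.9 168.   12. ]
knob [633.4 170.7  70. ]
pivot [545.4 227.3  40. ]
{'K': array([[310. ,   0. , 323.6],
       [  0. , 310. , 196.6],
       [  0. ,   0. ,   1. ]]), 'mount': array([[  -0. ,   -1. ,   -0.3,   78.1],
       [   1. ,   -0. ,    0. ,    1.1],
       [  -0. ,   -0.3,    1. , -159. ],
       [   0. ,    0. ,    0. ,    1. ]])}
```

```bash
python3 -m crank '-1 41 -16 0 0 0 0;-1 41 -16 0 0 0 0;-1 41 -16 0 0 0 0;-1 41 -16 0 0 0 0;-1 41 -16 0 0 0 0;-1 41 -16 0 0 0 0;-1 41 -16 0 0 0 0;-1 41 -16 0 0 0 0;-1 41 -17 0 0 0 0;-1 36 -18 0 0 0 0'
python3 -m crank '-1 0 0 0 0 0 -10;-1 0 0 0 0 0 -10;-1 0 0 0 0 0 -10;-1 0 0 0 0 0 -10;-1 0 0 0 0 0 -10;-1 0 0 0 0 0 -10;-1 0 0 0 0 0 -10;-1 0 0 0 0 0 -10;-1 0 0 0 0 0 -10;-1 0 0 0 0 0 0'
python3 - <<'E'
from h import *
print(env.state()); cv2.imwrite('pics/w1.png',grab_frame('wrist'))
E
```

```text
time_s: 2.85
ee_pos: [490.1, -307.0, 225.0]
ee_rot: [180.0, -0.0, 13.3]
force: [-0.1, 0.6, 0.2]
gripper_width: 91.5
gripper_force: 0.0
time_s: 4.1
ee_pos: [488.8, -307.9, 225.0]
ee_rot: [-180.0, 0.0, 103.2]
force: [0.2, 0.1, -0.7]
gripper_width: 91.3
gripper_force: 0.0
{'time_s': 4.1, 'qpos': array([-33.3,  18.6,  89.3,  -0. ,  72.2, -46.5]), 'qvel': array([-0.1,  0. , -0. , -0. , -0. ,  2.7]), 'effort': array([ -0. , -41.4, -23.2,   0. ,   0.1,  -0.4]), 'ee_pos': array([ 488.8, -307.9,  225. ]), 'ee_rot': array([-180. ,    0. ,  103.2]), 'force': array([ 0.2,  0.1, -0.7]), 'torque': array([-0.1, -0.1, -0. ]), 'gripper_force': 0.0, 'gripper_width': 91.28664454140801}
```

View pics/w1.png

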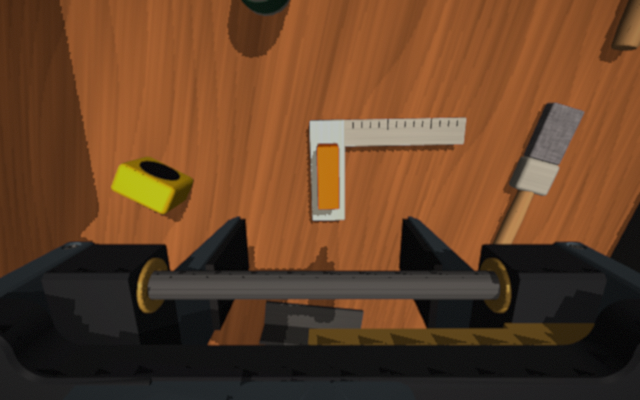

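The wrist view shows the stock at (310–345, 120–220), the orange block at (317–341, 143–211) and the blade running right to (466,118–143).

```bash
cat >> h.py <<'E'
def orange(C,im,roi=None):
    hsv=cv2.cvtColor(im,cv2.COLOR_BGR2HSV); m=cv2.inRange(hsv,(10,215,120),(25,255,255))
    if roi: z=np.zeros_like(m); x0,y0,x1,y1=roi; z[y0:y1,x0:x1]=m[y0:y1,x0:x1]; m=z
    n,l,s,_=cv2.connectedComponentsWithStats(m); i=1+np.argmax(s[1:,4]); return (l==i),s[i]
E
python3 - <<'E'
from h import *
C=cam('wrist'); im=cv2.imread('pics/w1.png')
m,s=orange(C,im,(290,110,360,230)); print(s)
c=cv2.findContours(m.astype(np.uint8),0,1)[0]; r=cv2.minAreaRect(np.vstack(c)); b=cv2.boxPoints(r); print(r,b)
for p in b: print(ray(C,p,59))
for uv,z in [((310,121),24),((345,219),24),((312,221),24),((345,120),17.5),((465,118),17.5),((466,143),17.5)]: print(uv,ray(C,uv,z))
print(im[175,325:345])
E
```

```text
[ 318  145   20   63 1223]
((327.5, 176.0), (62.0, 19.0), 90.0) [[318. 145.]
 [337. 145.]
 [337. 207.]
 [318. 207.]]
[ 474.4 -270.9   59. ]
[ 493.7 -266.4   59. ]
[ 509.8 -332.3   59. ]
[ 489.4 -337.1   59. ]
(310, 121) [ 460.  -250.8   24. ]
(345, 219) [ 527.3 -355.9   24. ]
(312, 221) [ 488.2 -367.7   24. ]
(345, 120) [ 498.7 -241.    17.5]
(465, 118) [ 632.3 -207.7   17.5]
(466, 143) [ 643.3 -234.3   17.5]
[[ 20 116 188]
 [ 16 115 188]
 [ 19 116 189]
 [ 20 115 189]
 [ 19 115 189]
 [ 18 115 188]
 [ 18 115 188]
 [ 17 115 188]
 [ 16 115 187]
 [ 18 115 189]
 [ 21 116 190]
 [ 15 115 189]
 [ 25 113 189]
 [ 72 120 182]
 [131 152 172]
 [166 183 180]
 [179 194 188]
 [181 194 189]
 [172 185 184]
 [137 156 174]]
```

```bash
python3 -m crank '-1 4.4 4.8 0 0 0 -0.8;-1 0 0 40 0 0 0;-1 0 0 40 0 0 0;-1 0 0 40 0 0 0;-1 0 0 35 0 0 0;-1 0 0 20 0 0 0;-1 0 0 10 0 0 0;-0.2 0 0 0 0 0 0;0.2 0 0 0 0 0 0;0.5 0 0 0 0 0 0' 40
python3 -m crank '1 0 0 0 0 0 0;1 0 0 0 0 0 0;1 0 0 0 0 0 0;1 0 0 0 0 0 0' 40
python3 -m crank '1 0 0 -5 0 0 0;1 0 0 -20 0 0 0;1 0 0 -30 0 0 0;1 0 0 -30 0 0 0;1 0 0 -30 0 0 0;1 0 0 0 0 0 0' 40
```

```text
time_s: 5.4
ee_pos: [493.1, -302.9, 41.0]
ee_rot: [179.9, 0.1, 104.1]
force: [1.2, -0.2, 0.1]
gripper_width: 64.5
gripper_force: 0.0
time_s: 5.9
ee_pos: [492.4, -302.6, 39.9]
ee_rot: [-180.0, 0.0, 104.1]
force: [-0.1, -1.0, 1.4]
gripper_width: 23.9
gripper_force: 1.6
time_s: 6.65
ee_pos: [493.6, -303.3, 156.9]
ee_rot: [179.8, 0.2, 104.1]
force: [-0.1, -0.4, -3.8]
gripper_width: 23.5
gripper_force: 40.0
```

```bash
python3 -m crank '1 25 1 0 0 0 0;1 45 1 0 0 0 0;1 50 1 0 0 0 0;1 50 1 0 0 0 0;1 50 1 0 0 0 0;1 50 1 0 0 0 0;1 50 1 0 0 0 0;1 50 1 0 0 0 0;1 35 1 0 0 0 0;1 15 0 0 0 0 0' 40
python3 -m crank '1 0 0 0 0 0 5;1 0 0 0 0 0 5;1 0 0 0 0 0 5;1 0 0 0 0 0 0;1 0 0 0 0 0 0' 40
python3 - <<'E'
from h import *
print(env.state()); cv2.imwrite('pics/w2.png',grab_frame('wrist'))
E
```

```text
time_s: 7.9
ee_pos: [397.4, 108.1, 153.6]
ee_rot: [-179.8, 0.0, 104.2]
force: [-0.3, -0.4, -2.6]
gripper_width: 23.8
gripper_force: 40.0
time_s: 8.52
ee_pos: [398.8, 106.6, 154.4]
ee_rot: [-179.9, 0.0, 89.1]
force: [-0.3, -0.0, -3.3]
gripper_width: 23.5
gripper_force: 40.0
{'time_s': 8.525, 'qpos': array([ 13.4,   7.5, 115.5,  -0. ,  57.1,  14.3]), 'qvel': array([ 0.1, -0.3, -0.2,  0.1, -0. ,  0.3]), 'effort': array([ -0. , -28.9, -21.2,   0.1,  -0. ,  -0. ]), 'ee_pos': array([398.8, 106.6, 154.4]), 'ee_rot': array([-179.9,    0. ,   89.1]), 'force': array([-0.3, -0. , -3.3]), 'torque': array([-0.1, -0. ,  0. ]), 'gripper_force': 39.99711513519287, 'gripper_width': 23.52521046876763}
```

View pics/w2.png

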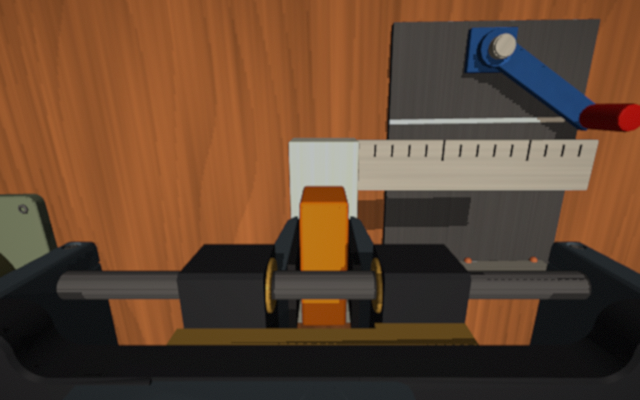

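The wrist view shows the held square, with the stock's inner face at column 359 and the blade's outer edge along row 140. The plate's front edge runs (392,24)–(385,245), the white line is at row 122, and the keeper is open to the upper right.

```bash
cat >> h.py <<'E'
def fitx(im,rows,c0,c1,sgn):  # vertical edge: col per row, strongest gradient
    g=cv2.GaussianBlur(cv2.cvtColor(im,6),(3,3),0).astype(float); out=[]
    for r in rows:
        d=sgn*np.gradient(g[r])[c0:c1]; k=np.clip(d.argmax(),1,len(d)-2); a,b,c=d[k-1:k+2]
        out.append((c0+k+.5*(a-c)/(a-2*b+c-1e-9),r))
    return np.array(out)
def fity(im,cols,r0,r1,sgn): return fitx(np.ascontiguousarray(im.transpose(1,0,2)),cols,r0,r1,sgn)[:,::-1]
def line(C,P,z):
    X=np.array([ray(C,p,z)[:2] for p in P]); 
    for _ in range(3):
        m=X.mean(0) ; d=np.linalg.svd(X-m)[2][0]; e=(X-m)@[-d[1],d[0]]; X=X[abs(e)<=max(1.0,2*np.median(abs(e)))]
    d=np.linalg.svd(X-X.mean(0))[2][0]; d=d*np.sign(d[np.argmax(abs(d))]); return X.mean(0),d,len(X)
def ang(d): return np.degrees(np.arctan2(d[1],d[0]))
def meet(a,b):
    s=np.linalg.solve(np.c_[a[1],-b[1]],b[0]-a[0]); return a[0]+a[1]*s[0]
E
python3 - <<'E'
from h import *
C=cam('wrist'); im=cv2.imread('pics/w2.png'); zb=T()[2,3]-40
P=fitx(im,list(range(40,112))+list(range(200,240)),375,402,-1); F=line(C,P,12)
L1=line(C,fity(im,range(400,555),110,130,1),12); L2=line(C,fity(im,range(400,555),110,130,-1),12)
print('front',F,ang(F[1])-90); print('line up',L1,ang(L1[1]),'lo',L2,ang(L2[1])); print('mark',meet(F,L1),meet(F,L2))
B=line(C,fity(im,range(370,580),132,150,1),zb+17.5); print('blade',B,ang(B[1]))
S=line(C,fitx(im,range(145,200),350,368,-1),zb+24); print('stock top inner',S,ang(S[1])-90)
S=line(C,fitx(im,range(146,186),350,368,1),zb+17.5); print('stock/blade',S,ang(S[1])-90, meet(S,B))
y0=ray(C,(300,140),zb+24);print(y0)
E
```

```text
front (array([459.7, 160.6]), array([0., 1.]), 112) -0.002088921931303389
line up (array([545. , 171.8]), array([ 1., -0.]), 155) -0.1373371821273028 lo (array([545.5, 167.3]), array([ 1., -0.]), 155) -0.11827022289535538
mark [459.7 172. ] [459.7 167.5]
blade (array([487.3, 164.5]), array([ 1., -0.]), 209) -0.8242202681287394
stock top inner (array([419. , 147.6]), array([0., 1.]), 55) -0.24678755820566778
stock/blade (array([421.4, 149.4]), array([0., 1.]), 29) -0.8640231119661195 [421.7 165.4]
[387.  166.5 138.6]
```

```bash
python3 -m crank '1 3.5 14 0 0 0 -0.7;1 0 14 20 0 0 0;1 0 0 30 0 0 0;1 0 0 30 0 0 0;1 0 0 20 0 0 0;1 0 0 7 0 0 0;1 0 0 0 0 0 0;1 0 0 0 0 0 0' 40
python3 - <<'E'
from h import *
print(env.state()['ee_pos'],env.state()['ee_rot']); cv2.imwrite('pics/w3.png',grab_frame('wrist'))
E
```

```text
time_s: 9.57
ee_pos: [428.1, 110.4, 48.7]
ee_rot: [179.9, -0.0, 89.8]
force: [0.8, -0.3, -2.9]
gripper_width: 23.8
gripper_force: 40.0
[428.1 110.4  48.7] [179.9  -0.   89.8]
```

View pics/w3.png

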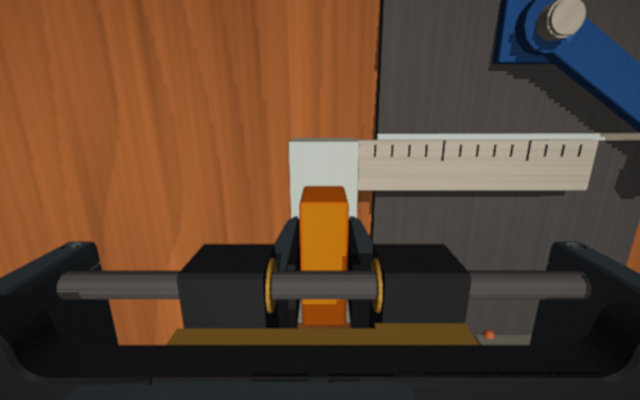

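The blade's outer edge now sits at row ~140, just under the white line at row ~135. The plate's front edge is at column ~377 and the stock's inner face at ~358.

```bash
cat > m.py <<'E'
from h import *
import sys
C=cam('wrist'); im=grab_frame('wrist') if len(sys.argv)<2 else cv2.imread(sys.argv[1]); zb=T()[2,3]-40
if len(sys.argv)<2: cv2.imwrite('pics/last.png',im)
F=line(C,fitx(im,list(range(5,125)),366,392,-1),12)
L1=line(C,fity(im,range(400,580),124,138,1),12)
print('front',F[0],ang(F[1])-90,F[2],'line outer edge',L1[0],ang(L1[1]),L1[2]); M=meet(F,L1); print('mark outer',M)
# fixed-in-image square edges
B=line(C,np.array([(c,140.) for c in (370,580)]),zb+17.5)
for c in (420,500,560): print(c,im[126:150,c].mean(1).astype(int))
E
python3 m.py pics/w3.png
```

```text
front [459.8 211. ] -0.06335264361425175 116 line outer edge [531.7 171.7] -0.13355646481903954 180
mark outer [459.7 171.9]
420 [ 71  71  70  71  71  67  72 112 165 186 187 186 182 165 152 155 161 162
 163 165 166 166 163 163]
500 [ 69  70  71  71  70  70  81 121 166 183 184 183 178 164 153 157 163 164
 164 164 164 164 161 159]
560 [ 67  68  67  67  67  65  84 129 166 180 181 179 170 152 150 157 159 160
 159 160 160 159 155 149]
```

```bash
python3 - <<'E'
from h import *
C=cam('wrist'); zb=T()[2,3]-40
for n in ('pics/w2.png','pics/w3.png'):
    im=cv2.imread(n); print(im[134:146,[375,480,575]].mean(2).T.astype(int))
for r in (139,139.5,140): print(r,[ray(C,(c,r),zb+17.5)[:2] for c in (375,575)])
E
```

```text
[[ 92  92  93  92  92 106 136 156 162 156 130  93]
 [ 70  71  71  69  70  95 135 158 165 164 159 157]
 [ 45  49  54  57  63  96 138 155 157 158 157 157]]
[[ 26  25  24  23  32  77 127 155 162 155 130  95]
 [166 184 185 184 179 163 155 158 164 164 158 156]
 [166 178 180 179 170 153 149 155 156 158 156 157]]
139 [array([458.3, 169.8]), array([574.3, 169.2])]
139.5 [array([458.3, 169.5]), array([574.4, 169. ])]
140 [array([458.3, 169.2]), array([574.5, 168.7])]
```

```bash
python3 -m crank '1 0.3 0 4 0 0 -0.1;1 0 0 2 0 0 0;1 0 0 1 0 0 0;1 0 0 0 0 0 0;1 0 0 0 0 0 0' 40; python3 m.py
```

```text
time_s: 10.25
ee_pos: [427.1, 110.5, 40.9]
ee_rot: [180.0, 0.0, 89.9]
force: [0.0, -0.9, -3.4]
gripper_width: 24.0
gripper_force: 40.0
front [459.8 210. ] 0.05883561164974083 115 line outer edge [526.6 171.8] -0.07072360828415862 180
mark outer [459.8 171.9]
420 [ 70  68  68  68  69  69  68  68  97 149 178 187 182 164 151 155 161 162
 163 164 166 165 164 163]
500 [ 68  69  69  69  69  69  67  68 102 151 177 184 178 163 152 157 163 164
 163 163 164 163 161 159]
560 [ 66  67  67  67  68  68  66  68 108 158 179 181 169 152 150 156 158 160
 159 159 159 158 156 149]
```

```bash
python3 -m crank '1 0 4 0 0 0 0;1 0 3 0.5 0 0 0;1 0 1 0.3 0 0 0;1 0 0 0 0 0 0' 40; python3 -m crank '1 0 1 0 0 0 0;1 0 0 0 0 0 0' 40;  python3 -m crank '1 0 1 0 0 0 0;1 0 0 0 0 0 0' 40
```

```text
time_s: 10.8
ee_pos: [435.1, 110.4, 40.0]
ee_rot: [-180.0, 0.0, 89.9]
force: [0.2, 0.2, -3.6]
gripper_width: 24.0
gripper_force: 40.0
time_s: 11.05
ee_pos: [436.1, 110.5, 40.1]
ee_rot: [180.0, 0.0, 89.9]
force: [-0.1, 0.2, -2.9]
gripper_width: 23.7
gripper_force: 40.0
time_s: 11.3
ee_pos: [437.2, 110.5, 40.1]
ee_rot: [180.0, 0.0, 89.9]
force: [0.4, -0.5, -3.7]
gripper_width: 23.5
gripper_force: 40.0
```

```bash
python3 -m crank '1 0 1 0 0 0 0;1 0 0 0 0 0 0' 40;  python3 -m crank '1 0 1 0 0 0 0;1 0 0 0 0 0 0' 40;  python3 -m crank '1 0 1 0 0 0 0;1 0 0 0 0 0 0' 40; python3 m.py
```

```text
time_s: 11.55
ee_pos: [438.2, 110.5, 40.1]
ee_rot: [180.0, 0.0, 89.9]
force: [-0.3, -0.3, -3.0]
gripper_width: 23.9
gripper_force: 40.0
time_s: 11.8
ee_pos: [439.2, 110.5, 40.1]
ee_rot: [180.0, 0.0, 89.9]
force: [-0.3, 0.2, -3.6]
gripper_width: 23.3
gripper_force: 40.0
time_s: 12.05
ee_pos: [440.2, 110.5, 40.1]
ee_rot: [180.0, 0.0, 89.9]
force: [0.3, -0.6, -2.7]
gripper_width: 23.5
gripper_force: 40.0
front [470.2 208.8] 0.4084555763911055 80 line outer edge [539.3 171.7] -0.15234836491115986 180
mark outer [470.5 171.9]
420 [ 69  70  70  70  69  70  69  70 100 150 179 187 183 166 152 157 162 163
 164 165 167 167 166 164]
500 [ 70  70  69  69  70  69  67  69  98 146 177 185 180 165 154 158 164 166
 165 166 166 164 162 160]
560 [ 69  69  69  67  69  69  66  68  96 145 173 181 172 154 150 157 160 161
 160 161 161 159 156 150]
```

```bash
python3 -m crank '1 0 0 0.4 0 0 0;1 0 0 0 0 0 0' 40;  python3 -m crank '1 0 0.7 0 0 0 0;1 0 0 0 0 0 0' 40;  python3 -m crank '1 0 0.7 0 0 0 0;1 0 0 0 0 0 0' 40; python3 - <<'E'
from h import *
im=grab_frame('wrist'); cv2.imwrite('pics/w4.png',cv2.resize(im[60:260,260:460],None,fx=3,fy=3,interpolation=cv2.INTER_CUBIC))
E
```

```text
time_s: 12.35
ee_pos: [440.1, 110.5, 39.9]
ee_rot: [180.0, 0.0, 89.9]
force: [-1.4, -0.3, 0.3]
gripper_width: 23.9
gripper_force: 40.0
time_s: 12.6
ee_pos: [440.2, 110.5, 39.9]
ee_rot: [-179.9, 0.0, 89.9]
force: [-4.2, 0.3, 5.3]
gripper_width: 23.8
gripper_force: 40.0
time_s: 12.85
ee_pos: [440.2, 110.5, 40.0]
ee_rot: [-179.9, 0.0, 89.9]
force: [-5.1, 0.6, 7.4]
gripper_width: 24.3
gripper_force: 40.0
```

View pics/w4.png

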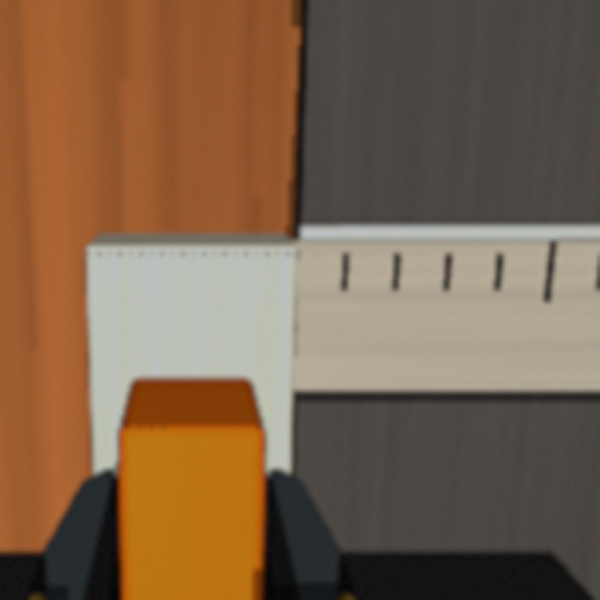

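```bash
python3 -m crank '1 0 0.7 0 0 0 0;1 0 0.7 0 0 0 0;1 0 0 0 0 0 0;1 0 0 0 0 0 0' 40; python3 -m crank '0.5 0 0 0 0 0 0;0.2 0 0 0 0 0 0;0 0 0 0 0 0 0;0 0 0 0 0 0 0' 5;  python3 - <<'E'
from h import *
im=grab_frame('wrist'); cv2.imwrite('pics/w5full.png',im); cv2.imwrite('pics/w5.png',cv2.resize(im[60:260,260:460],None,fx=3,fy=3,interpolation=cv2.INTER_CUBIC))
C=cam('wrist')
F=line(C,fitx(im,range(5,128),345,372,-1),12); L1=line(C,fity(im,range(380,580),124,138,1),12); M=meet(F,L1)
print(F[0],ang(F[1])-90,F[2],ang(L1[1]),M,M-[0,2.25])
print(im[130:146,[380,480,565]].mean(2).T.astype(int))
B=line(C,fity(im,range(370,560),185,197,-1),17.5); print('blade inner edge',B[0],ang(B[1]),B[2])
E
```

```text
time_s: 13.4
ee_pos: [440.4, 110.5, 40.0]
ee_rot: [-179.7, 0.0, 89.9]
force: [-7.9, 1.3, 10.4]
gripper_width: 23.8
gripper_force: 40.0
time_s: 13.9
ee_pos: [443.5, 110.5, 39.8]
ee_rot: [179.9, -0.0, 89.9]
force: [0.3, 0.1, -0.9]
gripper_width: 45.7
gripper_force: 0.0
[460.4 209.2] -0.017405624383869167 118 -0.06515262034032557 [460.4 171.8] [460.4 169.5]
[[ 73  74  73  73  94 139 180 196 196 181 154 154 165 168 168 170]
 [ 74  74  73  73  96 143 179 192 192 178 152 157 169 172 171 170]
 [ 72  73  70  72 100 148 179 187 188 174 148 149 161 165 164 164]]
blade inner edge [529.1 139.3] -0.1989062962996867 190
```

View pics/w5.png

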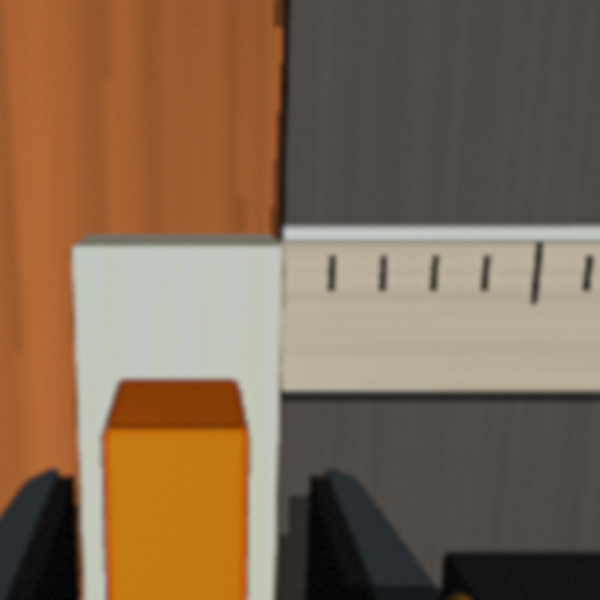

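The square is flush and the blade's edge splits the white line, with inner-edge y 139.3, hence outer 169.3 against a line centre of 169.5. Next I lift off and go above the knob.

```bash
python3 -m crank '0 0 0 -10 0 0 0;0 0 0 -30 0 0 0;0 0 0 -40 0 0 0;-1 0 0 -40 0 0 0;-1 15 47 0 0 0 0;-1 15 48 0 0 0 0;-1 16 47 0 0 0 0;-1 16 48 0 0 0 0;-1 0 0 0 0 0 -9.5;-1 0 0 0 0 0 -9.5'; python3 -m crank '-1 0 0 0 0 0 -9.5;-1 0 0 0 0 0 -9.5;-1 0 0 0 0 0 -9.5;-1 0 0 0 0 0 -9.5;-1 0 0 0 0 0 0;-1 0 0 0 0 0 0'
python3 - <<'E'
from h import *
im=grab_frame('wrist'); cv2.imwrite('pics/w6.png',im); C=cam('wrist')
for k in ('keeper_knob','keeper_pivot'): print(k,models.search_frame(k,'wrist')[:2])
hsv=cv2.cvtColor(im,40); m=(((hsv[...,0]<6)|(hsv[...,0]>174))&(hsv[...,1]>200)&(hsv[...,2]>80)).astype(np.uint8)
n,l,s,c=cv2.connectedComponentsWithStats(m); i=1+np.argmax(s[1:,4]); print(s[i],c[i]); print(proj(C,(633,172,70.5)),proj(C,(545.2,229.5,40.5)))
E
```

```text
time_s: 15.2
ee_pos: [633.5, 172.3, 159.7]
ee_rot: [-180.0, 0.0, 109.2]
force: [-0.5, -0.0, -0.0]
gripper_width: 90.9
gripper_force: 0.0
time_s: 15.95
ee_pos: [633.0, 172.1, 160.1]
ee_rot: [180.0, 0.0, 146.7]
force: [-0.4, 0.6, 0.2]
gripper_width: 91.4
gripper_force: 0.0
keeper_knob [{'point': [584.8, 201.6, 34.6], 'p': 0.62}]
keeper_pivot [{'point': [588.0, 203.3, 32.0], 'p': 0.93}]
[315 184  24  31 533] [327.  200.9]
[324.5 203.2] [324.4  73. ]
```

View pics/w6.png

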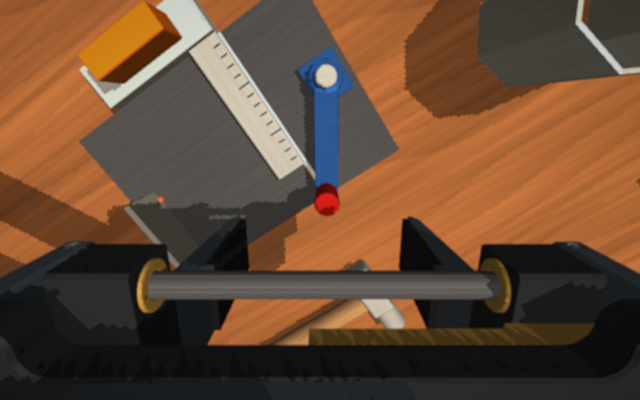

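The red knob's top is at (327,203), directly below the tool and in line with the pivot at (326,75). The blade is clear of the arm. I descend and pinch.

```bash
python3 -m crank '-1 0 1.5 20 0 0 0;-1 0 0 30 0 0 0;-1 0 0 30 0 0 0;-1 0 0 20 0 0 0;-1 0 0 8 0 0 0;-0.3 0 0 0 0 0 0;0.2 0 0 0 0 0 0;0.6 0 0 0 0 0 0;1 0 0 0 0 0 0;1 0 0 0 0 0 0' 8;python3 -m crank '1 0 0 0 0 0 0;1 0 0 0 0 0 0;1 0 0 0 0 0 0' 8
```

```text
time_s: 17.35
ee_pos: [633.9, 173.4, 52.0]
ee_rot: [180.0, 0.0, 146.9]
force: [0.3, 0.2, 0.7]
gripper_width: 44.0
gripper_force: 0.0
time_s: 17.73
ee_pos: [633.9, 173.4, 51.7]
ee_rot: [180.0, 0.0, 146.9]
force: [0.3, 0.9, -0.4]
gripper_width: 21.7
gripper_force: 8.0
```

```bash
python3 -m crank '1 0.6 -11 0 0 0 6;1 0.6 -11 0 0 0 6;1 0.6 -11 0 0 0 6;1 0.6 -11 0 0 0 6;1 0.6 -11 0 0 0 6;1 0 0 0 0 0 0' 8
```

```text
time_s: 18.48
ee_pos: [592.6, 137.0, 51.7]
ee_rot: [-180.0, -0.0, 116.9]
force: [-0.9, 0.1, -1.8]
gripper_width: 21.5
gripper_force: 8.0
```

```bash
python3 -m crank '1 0.6 -11 0 0 0 6;1 0.6 -11 0 0 0 6;1 0.6 -11 0 0 0 6;1 0 0 0 0 0 0' 8
```

```text
time_s: 18.98
ee_pos: [561.6, 127.4, 51.7]
ee_rot: [-180.0, -0.0, 99.0]
force: [-0.4, 2.6, -0.9]
gripper_width: 21.8
gripper_force: 8.0
```

```bash
python3 -m crank '1 0.6 -11 0 0 0 6;1 0 -3.7 0 0 0 2;1 0 0 0 0 0 0' 8; python3 -m crank '1 0 -1.8 0 0 0 1;1 0 0 0 0 0 0' 8; python3 -m crank '1 0 -1 0 0 0 0;1 0 0 0 0 0 0' 8;python3 -m crank '1 0 -1 0 0 0 0;1 0 0 0 0 0 0' 8
```

```text
time_s: 19.35
ee_pos: [547.5, 126.4, 51.7]
ee_rot: [180.0, -0.0, 91.0]
force: [-0.5, 3.8, -1.0]
gripper_width: 21.9
gripper_force: 8.0
time_s: 19.6
ee_pos: [546.8, 126.3, 51.8]
ee_rot: [179.8, -0.1, 89.9]
force: [1.6, 5.0, -3.6]
gripper_width: 21.9
gripper_force: 8.0
time_s: 19.85
ee_pos: [546.7, 126.3, 51.8]
ee_rot: [179.7, -0.1, 89.9]
force: [4.6, 5.2, -5.4]
gripper_width: 21.6
gripper_force: 8.0
time_s: 20.1
ee_pos: [546.7, 126.3, 51.8]
ee_rot: [179.6, -0.1, 90.0]
force: [7.0, 4.4, -7.1]
gripper_width: 21.6
gripper_force: 8.0
```

The keeper is against its stop: it won't move further and the reaction is 7 N. I release and lift straight up.

```bash
python3 -m crank '0.3 0 0 0 0 0 0;0 0 0 0 0 0 0;0 0 0 0 0 0 0;0 0 0 -10 0 0 0;0 0 0 -30 0 0 0;0 0 0 -40 0 0 0;0 0 0 -20 0 0 0;0 -30 -20 0 0 0 0;0 -30 -40 0 0 0 0;0 0 0 0 0 0 0'
python3 - <<'E'
from h import *
im=grab_frame('wrist'); cv2.imwrite('pics/w7.png',im); C=cam('wrist')
for n,p in dict(mark=(460.3,169.5,12),heel=(460.3,49.5,24),tip=(600,169.4,17.5),home=(545.2,124.5,70.5)).items(): print(n,proj(C,p))
E
```

```text
time_s: 21.35
ee_pos: [480.3, 64.3, 152.3]
ee_rot: [-179.9, 0.0, 89.8]
force: [0.3, 0.2, 0.6]
gripper_width: 45.5
gripper_force: 0.0
mark [297.9  76.1]
heel [300.3 206.5]
tip [454.8  75. ]
home [404.8 131.3]
```

View pics/w7.png

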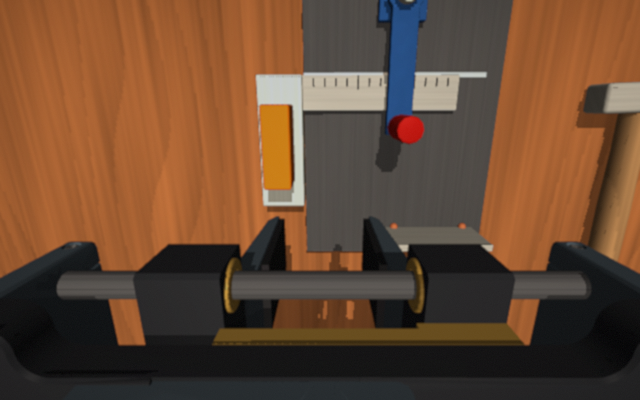

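The keeper lies across the blade with its knob at (407,129). The stock's inner face runs along the plate edge at column ~303, and the blade's edge lies on the line at row ~74. I'll check the angles numerically.

```bash
python3 - <<'E'
from h import *
im=cv2.imread('pics/w7.png'); C=cam('wrist')
def show(n,L): print(n,L[0],ang(L[1]),L[2])
F=line(C,fitx(im,list(range(3,68)),295,312,-1),12); show('front+',F)
F2=line(C,fitx(im,list(range(212,235)),297,315,-1),12); show('front-',F2)
show('stock inner',line(C,fitx(im,range(118,200),294,311,-1),24))
show('stock outer',line(C,fitx(im,range(80,200),250,268,1),24))
show('line',line(C,fity(im,list(range(462,484)),66,80,1),12)); show('line lo',line(C,fity(im,list(range(462,484)),68,84,-1),12))
show('line up near',line(C,fity(im,list(range(310,380)),66,77,1),12))
show('blade in',line(C,fity(im,list(range(310,380))+list(range(420,452)),104,116,-1),17.5))
g=cv2.cvtColor(im,6).astype(int); b=im[...,0].astype(int)-im[...,2]
for r in (25,55,85,110): 
    c=np.where(b[r]>40)[0]; c=c[(c>370)&(c<440)]; print(r,c.min(),c.max(), ray(C,(c.min()-.5,r),30.5)[:2],ray(C,(c.max()+.5,r),30.5)[:2])
E
```

```text
front+ [464.7 202.9] 90.81101828244317 65
front- [464.   27.7] 90.42409722942554 23
stock inner [463.9  96.1] 89.92708994415698 82
stock outer [423.9 114. ] 89.67893023628906 116
line [617.8 172.7] -0.1251781669701548 22
line lo [618.4 168.2] -0.2168109828684299 22
line up near [502.4 172.9] -0.005917856125237523 70
blade in [528.6 139.7] -0.21657525748251732 102
25 391 418 [538.1 206.5] [560.9 206.4]
55 390 415 [538.5 184. ] [560.2 183.9]
85 389 413 [539.  160.4] [560.4 160.3]
110 387 411 [538.3 139.8] [560.2 139.7]
```

```bash
python3 -c "
from workcell import env
print(env.job_done())"
```

```text
the job is handed in; nothing more can be done
None
```

The job is handed in: the square measures flush against the plate's front edge, with the blade's outer edge within about 0.7 mm of the white line's centre. The keeper is against its stop across the blade, and the robot has backed clear.

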